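# Slide a plate blank out over the end of the work rest

### The arm

A 6-joint arm with a two-finger parallel gripper is mounted at the origin on the work surface. World frame = base frame: x ahead of the robot, y to its left, z up, the work surface at z = 0. Lengths are in mm, angles in rad, forces in N, time in s.
With the tool pointing down it reaches from about 350 to 775 mm from the base axis. Payload 7.3 kg.
Tool frame: the origin (TCP) lies midway between the tips of the shut fingers; the grasp point (between the pads) lies 19 mm behind it; z points along the fingers, y is the direction in which the jaws open and shut (so a half turn about z gives the same grasp; the last joint's range is limited). The gripper opens to 92 mm and grips with 3 to 60 N. Pads are 19 mm wide; open, the fingers measure 130 mm over their backs; the gripper's body (75 mm by 190 mm) begins 47 mm behind the grasp point.
Start: joints at [1.005, 0.342, 1.524, -0, 1.275, -0.146], TCP at [213.967, 479.441, 226.741] pointing down, gripper open.
Joint ranges: [-2.53, 2.53], [-0.77, 2.02], [0.04, 2.7], [-1, 4.14], [0.28, 2.66], [-3.11, 3.11]. Speed limits (rad/s): [2.57, 2.57, 3.14, 3.14, 3.14, 3.14].

### API

Orientations are given as [roll, pitch, yaw] about the fixed x, y, z axes, in that order (R = Rz(yaw) Ry(pitch) Rx(roll)).
In Python, from plant import sensors, imaging, ticket gives the robot as it stands. The module is installed in compiled form; this text tells all that it offers.
- The arm moves only by the tool arm_command, never from a script. Its argument "increments" is one flat list of numbers, 5 for each row, row after row: the closure, from 0 (fully open) to 1 (shut), then the shift along the tool's x, y, z in mm, then the turn about the tool's z in degrees. In form: [hand, dx, dy, dz, spin, hand, dx, dy, dz, spin, ...]. A call has 1 to 20 rows; each row is the pose to reach, as a shift and turn from the pose commanded when the call began, along the tool's axes at that moment; what a row does not reach only later rows make up. A row lasts 1/8 s, in which the tool goes at most 62.5 mm and 10.7 degrees, less where a joint would pass 70% of its speed; a pose out of reach is approached as far as the arm can. A call with a gripper value outside its range is refused whole. The fingers move at their own pace and stop on an object; the grip force is fixed at half the most. Time passes only in rows, so rows that repeat a pose let the fingers close. It gives the time, the measured TCP pose, the force and the opening at its end, in the units of the state.
- sensors.get_obs(): the state, without advancing time (a new reading comes with each control period).
- imaging.capture(name): name is "scene" or "top" or "wrist"; returns the picture (384x512x3 uint8, blue, green, red); there is no depth.
- imaging.calibration(name): a dict with "fx", "fy", "cx", "cy" (pixels), "world_to_cam" (4x4, takes a point from world to camera coordinates); the wrist camera has in their place "hand_eye" (4x4, takes a point from camera to tool coordinates, whose origin is the TCP and whose axes are the flange's). Camera axes: x right, y down, z forward; pixel columns grow to the right and rows downward; lengths in mm; the calibration is good to about 2 mm. A picture is of the moment at which its call begins: read the wrist's pose just before it. calibration takes no time and is no camera call.
- ticket.close_job(): hands the job in, once; it reports no verdict.
The state is a dict: "time": time; "joint_positions": joint angles; "dq": joint speeds; "tau": joint torques, N m; "tool_pos": TCP position; "tcp_rot": TCP orientation; "contact_force": force on the tool from outside, world axes, zero at the start; "moment": the same for the moment, N m; "grip_width": finger opening in mm.
Only numpy, scipy, OpenCV 4.12 (cv2) and the standard library are available. Lean on these libraries where they do the work, as an engineer would, in place of code of your own. Each camera call takes 0.05 s, during which the arm holds its last target. There are 200 camera calls.

### The job

Push the red stop bar at the end of the black ledge fully aside, leaving the metal plate where it lies until the stop is open. Then push the plate along the ledge until just its yellow-painted end overhangs, the edge of the paint level with the end of the ledge to within a centimetre and the plate roughly in line with the ledge, so that the next person can take it by the edge. Push it with the fingers, never lift or drop it, leave the other things alone, and finish clear of everything.

Things in the scene. Friction and masses are not known exactly. Their poses are not given: they have to be found in the camera images.
- ledge: Fixed black ledge, flat top 60 mm above the table. Origin on the table; y runs along it to the open end, x points away from the robot. Top: y -170 to 150 mm, x -65 to 45 mm; at x 45 to 55 a grey fence 12 mm higher. Below the open end a grey tray (y 152 to 282, x -115 to 45, 22 mm high). Yellow pivot post at x 62, y 163 mm, 60 mm high.
- ledge_end (a point): Middle of the open end of the ledge, on its top surface (ledge frame 0, 150, 60 mm); axes as the ledge's.
- stop (a joint): Red stop bar on a vertical pivot at the fence corner. Radians: 0 = across the open end (pointing from pivot to ledge -x), 1.57 = swung out in line with the fence, pointing to ledge +y; range 0 to 1.65, starts at 0 to 0.3. Its free end swings outwards, away from the plate. Held by friction (0.06 N m, about 1 N at 75 mm), it stays where left.
- stop_pivot (a point): Pivot of the stop bar, at half the bar's height, 70 mm above the table. The bar is 16 mm wide, 14 mm high (63 to 77 mm above the table) and reaches 115 mm from the pivot.
- stop_knob (a point): Top of the black pin (14 mm diameter, upright, top 102 mm above the table) on the stop bar, 105 mm from the pivot.
- plate: Loose flat metal plate blank 70 x 140 x 8 mm (x, y, z), about 0.5 kg (0.35 to 0.65), lying on the ledge. Origin at the centre of its underside; its y axis points to its yellow-painted end, which faces the open end of the ledge. The 40 mm nearest that end are yellow (y = 30 to 70 mm), the rest bare metal.
- plate_line (a point): Middle of the edge of the yellow paint, on the plate's top face (plate frame 0, 30, 8 mm).
- plate_back (a point): Middle of the plate's bare rear edge, the one to push on, at half thickness (plate frame 0, -70, 4 mm).
- sleeve_a: Bystander: upright steel coupling sleeve, 36 mm diameter, 50 mm high, on the table on the robot's side of the ledge. Origin under its centre. Leave it.
- sleeve_b: Bystander: a second sleeve like sleeve_a. Leave it.
- die_jaw: Bystander: black die jaw with a steel tooth, 30 x 55 x 34 mm, lying in the chip tray below the open end. Origin under its centre. Leave it.
- oil_bottle: Bystander: green bottle, 56 mm diameter, 130 mm high, beyond the ledge. Origin under its centre. Leave it.
- wrench: Bystander: wrench lying on the table beyond the ledge. Leave it.
- gauge_ring: Bystander: brass ring gauge, 64 mm diameter, 18 mm high, lying on the table to the robot's right. Leave it.
Mind the look-alikes: they are no part of the job. What is meant by the plate is not green, purple or turquoise, and is the larger of those in its own colour.

How it is judged:
By the outcome, as a careful person would: the job done as asked, in the order asked, and still so for the second after the job is handed in, with the robot touching nothing.
It also fails if it takes over 51 s, if anything falls off the work surface, if the arm or the gripper's body presses on something with over 40 N, if the wrist force passes 120 N, or if a joint passes its speed limit or range.

## Working session

There is one attempt and no reset: what is moved stays moved. The work goes in short steps, Python scripts to look and compute and a tool call to move; the robot and the scene stay as the last step left them, time stands still between calls to the robot, and variables do not carry over. Pictures are saved under pics/ and viewed, about 8 in all and at most 12, crops included, and the job is handed in when it is done.

Besides the shell and the picture viewer there is one more tool, called after ">>>" in YAML: its name, and indented under it one key for each argument. arm_command: Moves the arm, as the interface text tells. Its arguments: {"type":"object","properties":{"increments":{"type":"array","items":{"type":"number"}}},"required":["increments"]}

```bash
mkdir -p pics; python3 - <<'E'
from plant import sensors, imaging
import cv2, numpy as np
np.set_printoptions(suppress=True,precision=3)
print(sensors.get_obs())
for n in("top","scene"):
    im=imaging.capture(n); cv2.imwrite(f"pics/{n}0.png",im)
    c=imaging.calibration(n); print(n,c)
a=cv2.imread("pics/top0.png");cv2.imwrite("pics/top0b.png",cv2.resize(a,(800,600),interpolation=cv2.INTER_CUBIC))
print(imaging.calibration("wrist"))
E
```

```text
{'time': 0.0, 'joint_positions': array([ 1.005,  0.343,  1.525, -0.   ,  1.275, -0.146]), 'dq': array([-0.001, -0.001, -0.001,  0.   ,  0.   , -0.   ]), 'tau': array([ -0.001, -43.126, -24.422,   0.072,   0.056,  -0.   ]), 'tool_pos': array([213.767, 479.062, 226.043]), 'tcp_rot': array([-3.14 , -0.   ,  2.722]), 'contact_force': array([0.366, 0.779, 0.806]), 'moment': array([ 0.02 ,  0.028, -0.025]), 'grip_width': 91.64036972412272}
top {'fx': 470.11765532108313, 'fy': 470.11765532108313, 'cx': 253.02191374965318, 'cy': 184.70104989558416, 'world_to_cam': array([[   0.025,   -1.   ,    0.01 ,  -90.204],
       [  -0.994,   -0.026,   -0.105,  525.447],
       [   0.106,   -0.007,   -0.994, 1260.283],
       [   0.   ,    0.   ,    0.   ,    1.   ]])}
scene {'fx': 466.85164972948616, 'fy': 466.85164972948616, 'cx': 255.30448317559336, 'cy': 189.85568793728385, 'world_to_cam': array([[  -0.233,    0.972,   -0.004,  174.586],
       [   0.76 ,    0.179,   -0.625, -321.758],
       [  -0.607,   -0.149,   -0.78 , 1609.325],
       [   0.   ,    0.   ,    0.   ,    1.   ]])}
{'fx': 264.4086563449272, 'fy': 264.4086563449272, 'cx': 256.9205495752863, 'cy': 190.77166449554613, 'hand_eye': array([[  -0.001,   -0.966,   -0.259,   69.223],
       [   1.   ,   -0.001,   -0.   ,   -0.467],
       [   0.   ,   -0.259,    0.966, -158.446],
       [   0.   ,    0.   ,    0.   ,    1.   ]])}
```

View pics/top0b.png

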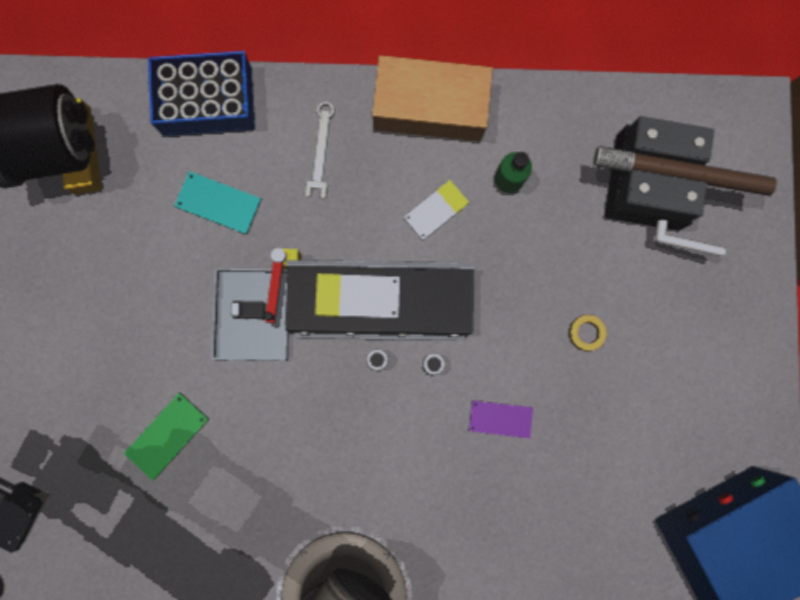

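View pics/scene0.png

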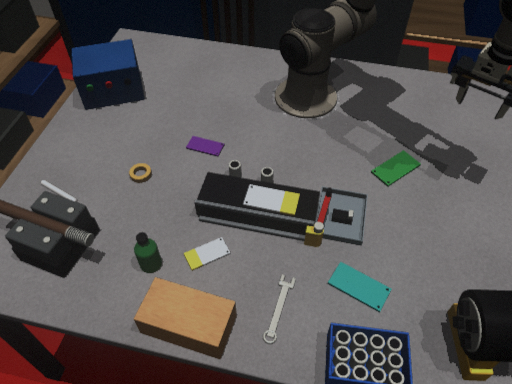

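Two plates are white and yellow: one on the ledge (top view, enlarged, 357,297) and one on the table (437,210). The ledge one is larger and lies on the ledge, so it fits. The turquoise, purple and green pieces are look-alikes. I'll check this in a crop.

```bash
cat > h.py <<'E'
import numpy as np, cv2
from plant import sensors, imaging
np.set_printoptions(suppress=True,precision=1)
def ray(n,u,v,z,K=None):
    c=imaging.calibration(n); W=c["world_to_cam"]
    d=W[:3,:3].T@np.array([(u-c["cx"])/c["fx"],(v-c["cy"])/c["fy"],1]); o=-W[:3,:3].T@W[:3,3]
    return o+d*(z-o[2])/d[2]
def proj(n,p):
    c=imaging.calibration(n); q=c["world_to_cam"]@np.append(p,1); return np.array([c["fx"]*q[0]/q[2]+c["cx"],c["fy"]*q[1]/q[2]+c["cy"]])
E
python3 - <<'E'
import cv2
a=cv2.imread("pics/top0.png")[110:240,130:310]
a=cv2.resize(a,None,fx=4.4,fy=4.4,interpolation=cv2.INTER_CUBIC); print(a.shape)
cv2.imwrite("pics/c1.png",cv2.convertScaleAbs(a,alpha=1.4,beta=20))
E
```

```text
(572, 792, 3)
```

View pics/c1.png

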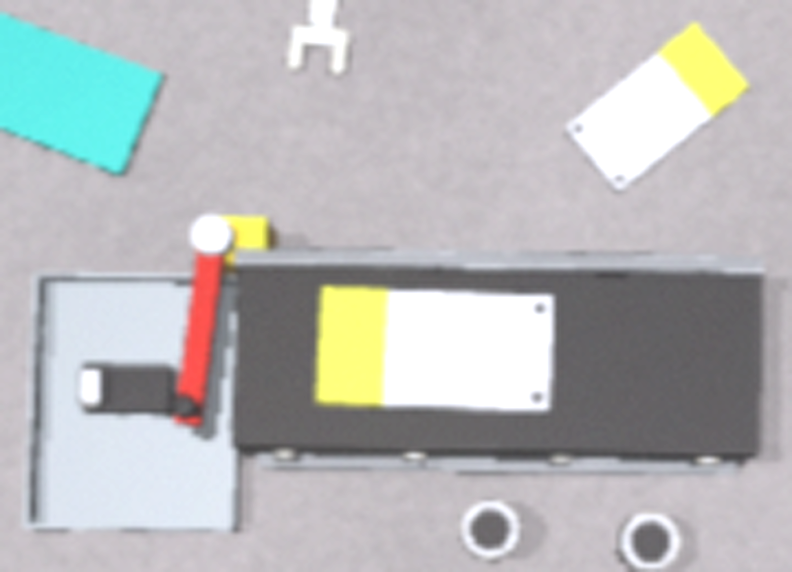

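The crop confirms it: the larger white/yellow plate is on the ledge, corners at crop (320,285), (315,403), (551,411), (555,295) and paint edge from (387,288) to (383,405). The pivot is at (211,235) and the knob at (188,406).

```bash
python3 - <<'E'
from h import *
R=lambda u,v,z: ray("top",130+u/4.4-.4,110+v/4.4-.4,z)
L={n:R(*p) for n,p in dict(openfar=(237,266,60),opennear=(233,449,60),rearnear=(757,457,60),rearfar=(762,272,60),
 pl_yf=(320,285,68),pl_yn=(315,403,68),pl_bn=(551,411,68),pl_bf=(555,295,68),linef=(387,288,68),linen=(383,405,68),
 pivot=(211,235,80),knob=(188,406,102),sa=(490,529,50),sb=(651,540,50)).items()}
for k,v in L.items(): print(k,v)
yd=(L['opennear']-L['rearnear']);yd/=np.linalg.norm(yd);print('yaw of ledge y',np.degrees(np.arctan2(yd[1],yd[0])))
yd=(L['pl_yn']-L['pl_bn']+L['pl_yf']-L['pl_bf']);print('plate',np.degrees(np.arctan2(yd[1],yd[0])),np.linalg.norm(yd)/2)
E
```

```text
openfar [558.7 110.8  60. ]
opennear [447.4 108.7  60. ]
rearnear [ 450.8 -207.5   60. ]
rearfar [ 563.6 -209.    60. ]
pl_yf [547.4  59.1  68. ]
pl_yn [476.   59.5  68. ]
pl_bn [474.8 -82.3  68. ]
pl_bf [545.1 -83.   68. ]
linef [546.7  18.6  68. ]
linen [475.8  18.7  68. ]
pivot [574.4 124.3  80. ]
knob [470. 130. 102.]
sa [403.5 -47.4  50. ]
sb [ 399.3 -145.1   50. ]
yaw of ledge y 90.60268944784207
plate 89.30488563528439 141.99633732932463
```

>>> arm_command:
  increments: [1,-20,-12,0,4,1,-60,-37,0,11,1,-100,-62,10,18,1,-140,-87,20,25,1,-180,-112,30,32,1,-220,-140,40,39,1,-260,-165,50,46,1,-300,-190,60,53,1,-340,-215,70,60,1,-375,-238,76,64,1,-388,-247,76,66,1,-388,-247,76,66,1,-388,-247,76,66]

```text
time: 1.72
tool_pos: [466.9, 96.8, 150.8]
tcp_rot: [-3.141, -0.0, 1.572]
contact_force: [0.0, 0.2, -0.5]
grip_width: 0.4
```

```bash
python3 - <<'E'
from h import *
o=sensors.get_obs(); print(o['tool_pos'],o['tcp_rot'],o['contact_force'],o['grip_width'])
a=imaging.capture("wrist"); cv2.imwrite("pics/w1.png",cv2.resize(a,(800,600)))
E
```

```text
[466.9  96.8 150.8] [-3.1 -0.   1.6] [ 0.   0.2 -0.5] 0.4153634892720607
```

View pics/w1.png

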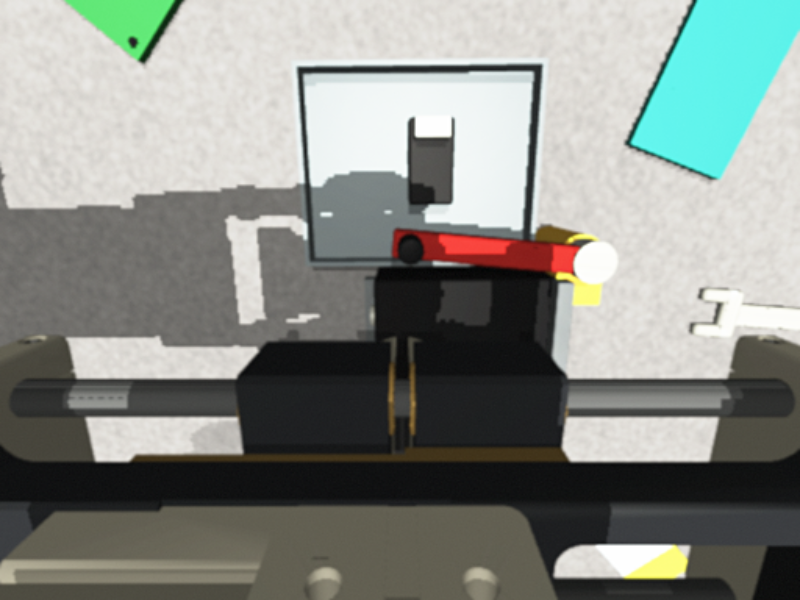

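The wrist view shows the knob at (410,243), the pivot cap at (596,262) and the ledge end edge at row 268, columns 378–555. I'll compute positions from these.

```bash
cat >> h.py <<'E'
from scipy.spatial.transform import Rotation as Ro
def wray(u,v,z,o=None):
    o=o or sensors.get_obs(); c=imaging.calibration("wrist"); H=c["hand_eye"]
    Rt=Ro.from_euler('xyz',o['tcp_rot']).as_matrix()
    d=Rt@H[:3,:3]@np.array([(u-c["cx"])/c["fx"],(v-c["cy"])/c["fy"],1]); p=o['tool_pos']+Rt@H[:3,3]
    return p+d*(z-p[2])/d[2]
E
python3 - <<'E'
from h import *
for n,u,v,z in(('knob',410,243,102),('pivot',596,262,80),('endL',378,268,60),('endR',552,270,60)): print(n,wray(u*.64-.2,v*.64-.2,z))
E
```

```text
knob [471.2 139.  102. ]
pivot [576.1 125.5  80. ]
endL [452.5 118.2  60. ]
endR [559.2 117.   60. ]
```

>>> arm_command:
  increments: [1,0,0,20,0,1,0,0,45,0,1,0,0,66,0,1,5,2,66,0,1,11,3,66,0,1,21,2,66,6,1,32,2,66,11,1,42,3,66,17,1,53,5,66,23,1,63,8,66,29,1,73,12,66,34,1,82,17,66,40,1,91,23,66,46,1,99,30,66,52,1,107,37,66,57,1,114,45,66,63,1,120,54,66,69,1,125,64,66,75,1,129,74,66,80,1,129,74,66,80]

```text
time: 4.28
tool_pos: [542.4, 225.6, 85.7]
tcp_rot: [-3.141, -0.002, 0.175]
contact_force: [0.3, -0.2, 0.0]
grip_width: 0.4
```

```bash
python3 - <<'E'
from h import *
o=sensors.get_obs(); print(o['tool_pos'],o['tcp_rot'],o['contact_force'],o['time'])
a=imaging.capture("wrist"); cv2.imwrite("pics/w2.png",cv2.resize(a,(800,600)))
E
```

```text
[542.4 225.6  85.7] [-3.1 -0.   0.2] [ 0.3 -0.2  0. ] 4.275
```

View pics/w2.png

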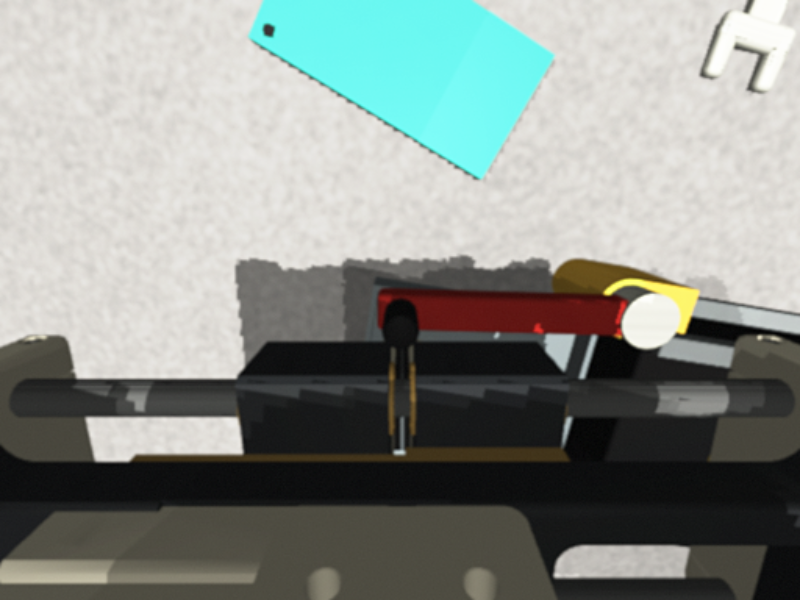

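The bar follows the fingers and is at about 1.4 rad: knob at (400,322), pivot at (650,320), square to the tool. I'll finish the swing, then back off and lift.

>>> arm_command:
  increments: [1,5,0,0,3,1,10,-1,0,6,1,15,-1,0,9,1,19,-2,0,10,1,19,-2,0,10,1,12,-1,0,10,1,-5,0,0,10,1,-25,0,0,10,1,-45,0,-20,10,1,-70,0,-60,10,1,-100,0,-100,10,1,-100,0,-100,10]

```text
time: 5.82
tool_pos: [442.8, 207.6, 187.8]
tcp_rot: [-3.14, -0.005, 0.0]
contact_force: [0.6, -0.1, 0.2]
grip_width: 0.5
```

```bash
python3 - <<'E'
from h import *
o=sensors.get_obs(); print(o['tool_pos'],o['tcp_rot'],o['contact_force'],o['time'])
a=imaging.capture("wrist"); cv2.imwrite("pics/w3.png",a)
b=imaging.capture("top");cv2.imwrite("pics/t3.png",b)
a=cv2.resize(a,(400,300));b=cv2.resize(b[110:240,90:290],(400,260));cv2.imwrite("pics/w3c.png",cv2.resize(np.vstack([a,b]),(571,800)) [:,:] if 0 else cv2.resize(np.hstack([a[:260],b]),(800,260)))
c=imaging.capture("top")[90:170,130:290];cv2.imwrite("pics/t3c.png",cv2.convertScaleAbs(cv2.resize(c,(800,400),interpolation=cv2.INTER_CUBIC),alpha=1.4,beta=20))
E
```

```text
[442.8 207.6 187.8] [-3.1 -0.   0. ] [ 0.6 -0.1  0.2] 5.825
```

View pics/t3c.png

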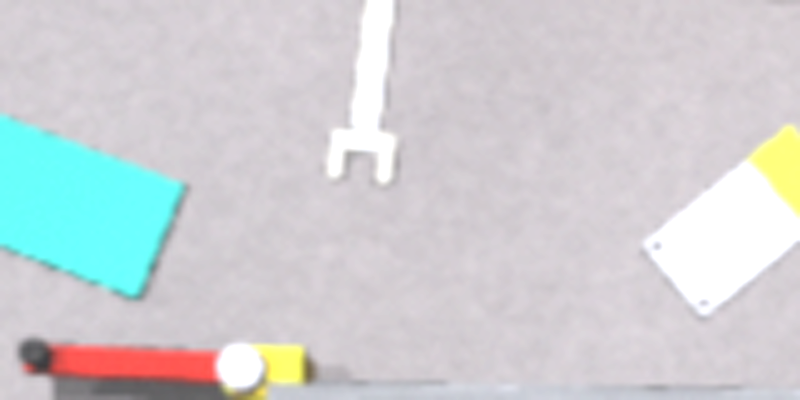

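```bash
python3 - <<'E'
from h import *
k=ray("top",130+35/5-.4,90+353/5-.4,102);
for z in(70,85): 
  p=ray("top",130+240/5-.4,90+366/5-.4,z);d=k-p;print(k,p,np.hypot(*d[:2]),'th world',np.arctan2(d[1],-d[0]))
a=cv2.imread("pics/w3.png");cv2.imwrite("pics/w3b.png",cv2.resize(a,(800,600)))
E
```

```text
[575.6 227.1 102. ] [576.4 125.8  70. ] 101.32609172664579 th world 1.5627304637341375
[575.6 227.1 102. ] [574.2 123.4  85. ] 103.66914981565301 th world 1.5844963588705523
```

The stop reads about 1.58 rad, so it is open. Next I move behind the plate with the fingers about 28 mm apart for two-point contact.

>>> arm_command:
  increments: [0.7,7,30,0,-10,0.7,14,65,5,-20,0.7,22,105,10,-30,0.7,30,145,15,-40,0.7,38,185,20,-50,0.7,46,225,25,-60,0.7,54,265,30,-70,0.7,62,300,35,-80,0.7,67,326,38,-90,0.7,67,326,60,-90,0.7,67,326,85,-90,0.7,67,326,110,-90,0.7,67,326,113,-90,0.7,67,326,113,-90]

```text
time: 7.72
tool_pos: [510.0, -118.7, 71.3]
tcp_rot: [-3.141, -0.0, 1.57]
contact_force: [0.3, -0.8, 0.0]
grip_width: 27.8
```

```bash
python3 - <<'E'
from h import *
o=sensors.get_obs(); print(o['tool_pos'],o['tcp_rot'],o['contact_force'],o['time'])
a=imaging.capture("wrist"); cv2.imwrite("pics/w4.png",cv2.convertScaleAbs(cv2.resize(a,(800,600)),alpha=1.2,beta=20))
E
```

```text
[ 510.  -118.7   71.3] [-3.1 -0.   1.6] [ 0.3 -0.8  0. ] 7.725
```

View pics/w4.png

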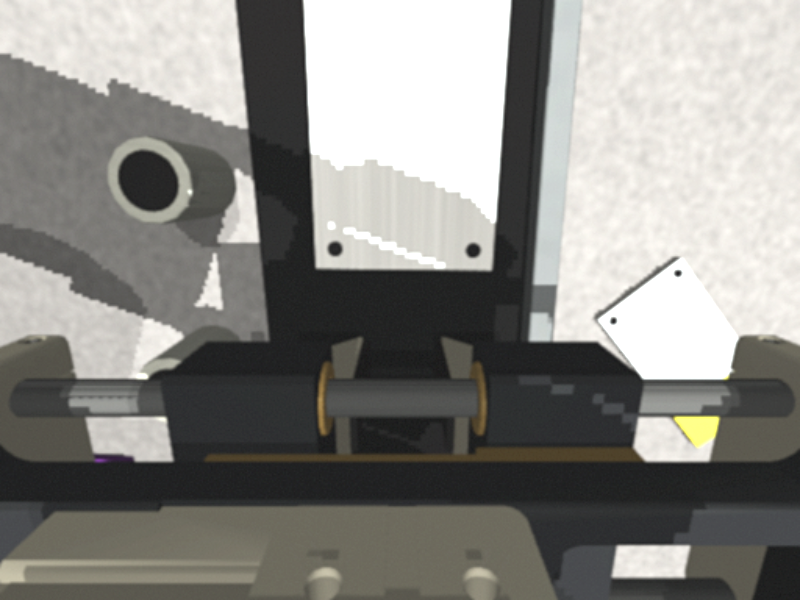

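```bash
python3 - <<'E'
from h import *
w=lambda u,v,z:wray(u*.64-.2,v*.64-.2,z)
for n,u,v,z in(('rearL',317,269,68),('rearR',493,271,68),('plL',304,20,68),('plR',511,20,68),('ledgeL1',238,20,60),('ledgeL2',270,338,60)): print(n,w(u,v,z))
E
```

```text
rearL [476.7 -81.2  68. ]
rearR [547.  -82.2  68. ]
plL [477.   6.  68.]
plR [548.3   5.8  68. ]
ledgeL1 [451.5   8.7  60. ]
ledgeL2 [ 452.7 -113.5   60. ]
```

>>> arm_command:
  increments: [0.7,0,2,5,0,0.7,5,2,8,-0.5,0.7,12,2,8,-0.5,0.7,18,2,8,-0.5,0.7,22,2,8,-0.5,0.7,26,2,8,-0.5,0.7,30,2,8,-0.5,0.7,35,2,8,-0.5,0.7,41,2,8,-0.5,0.7,47,2,8,-0.5,0.7,53,2,8,-0.5,0.7,59,2,8,-0.5,0.7,65,2,8,-0.5,0.7,71,2,8,-0.5,0.7,77,2,8,-0.5,0.7,83,2,8,-0.5,0.7,89,2,8,-0.5,0.7,94,2,8,-0.5,0.7,97,2,8,-0.5,0.7,98,2,8,-0.5]

```text
time: 10.28
tool_pos: [512.0, -20.5, 63.7]
tcp_rot: [3.142, -0.0, 1.579]
contact_force: [0.1, -3.2, 1.8]
grip_width: 27.6
```

```bash
python3 - <<'E'
from h import *
o=sensors.get_obs(); print(o['tool_pos'],o['tcp_rot'],o['contact_force'],o['time'])
a=imaging.capture("wrist"); cv2.imwrite("pics/w5.png",cv2.resize(a[:250],(800,391),interpolation=cv2.INTER_CUBIC))
E
```

```text
[512.  -20.5  63.7] [ 3.1 -0.   1.6] [ 0.1 -3.2  1.8] 10.275
```

View pics/w5.png

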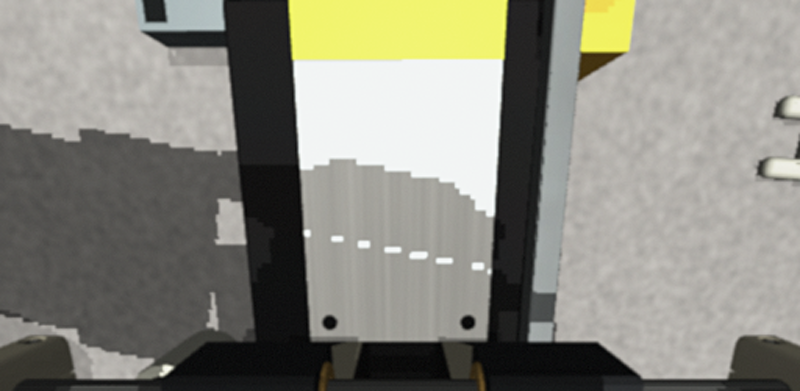

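>>> arm_command:
  increments: [0.7,-5,0,0,0,0.7,-20,0,0,0,0.7,-20,0,-30,0,0.7,-20,0,-80,0,0.7,10,0,-120,0,0.7,45,0,-126,0,0.7,50,0,-126,0,0.7,50,0,-126,0,0.7,50,0,-126,0]

```text
time: 11.45
tool_pos: [511.4, 28.3, 189.0]
tcp_rot: [-3.14, 0.0, 1.578]
contact_force: [0.2, 0.5, -0.2]
grip_width: 27.7
```

```bash
python3 - <<'E'
from h import *
o=sensors.get_obs(); print(o['tool_pos'],o['tcp_rot'],o['time'])
a=imaging.capture("wrist"); cv2.imwrite("pics/w6.png",a); cv2.imwrite("pics/w6c.png",cv2.convertScaleAbs(cv2.resize(a[60:210,160:360],(800,600),interpolation=cv2.INTER_CUBIC),alpha=1.3,beta=30))
E
```

```text
[511.4  28.3 189. ] [-3.1  0.   1.6] 11.45
```

View pics/w6c.png

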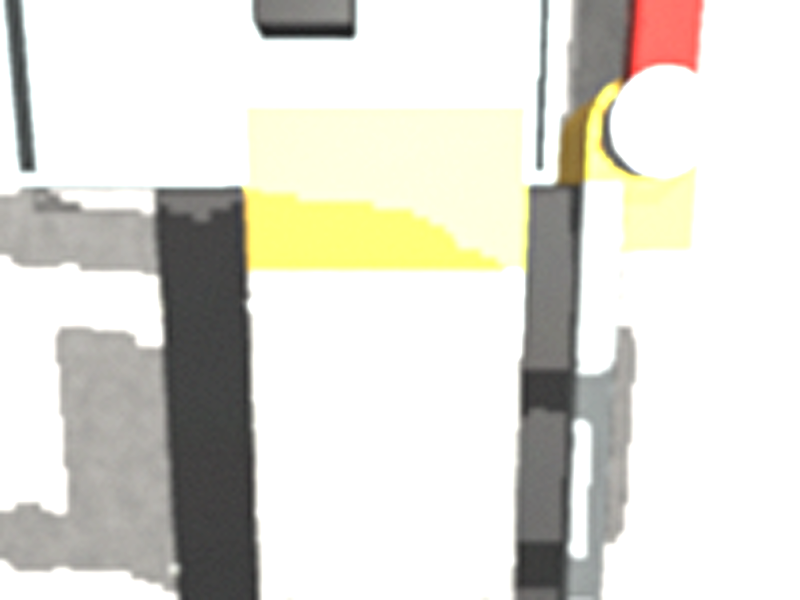

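The ledge end is at crop row 186, the paint edge at row 268 and the plate front at row 108. The plate is in line with the ledge.

```bash
python3 - <<'E'
from h import *
w=lambda u,v,z:wray(160+u/4-.4,60+v/4-.4,z)
for n,u,v,z in(('endL',190,188,60),('endR',553,185,60),('lineL',248,269,68),('lineR',515,269,68),('frontL',249,109,68),('frontR',522,109,68)): print(n,w(u,v,z))
E
```

```text
endL [459.2 110.2  60. ]
endR [553.3 111.5  60. ]
lineL [474.8  90.1  68. ]
lineR [543.4  90.5  68. ]
frontL [476.1 128.6  68. ]
frontR [543.7 129.   68. ]
```

>>> arm_command:
  increments: [0.7,-35,0,0,0,0.7,-70,0,30,0,0.7,-70,0,80,0,0.7,-70,0,115,0,0.7,-70,0,126,0,0.7,-62,0,126,0,0.7,-55,0,126,0,0.7,-50,0,126,0,0.7,-46,0,126,0,0.7,-42,0,126,0,0.7,-38,0,126,0,0.7,-35,0,126,0,0.7,-32,0,126,0,0.7,-30,0,126,0,0.7,-29.5,0,126,0,0.7,-29.5,0,126,0,0.7,-35,0,126,0,0.7,-55,0,126,0]

```text
time: 13.75
tool_pos: [511.5, -25.0, 63.3]
tcp_rot: [-3.14, -0.001, 1.58]
contact_force: [-0.8, -0.2, 0.2]
grip_width: 27.9
```

>>> arm_command:
  increments: [0.7,0,0,-10,0,0.7,0,0,-50,0,0.7,0,0,-100,0,0.7,35,0,-126,0,0.7,65,0,-126,0,0.7,65,0,-126,0,0.7,65,0,-126,0]

```text
time: 14.62
tool_pos: [511.3, 39.3, 189.7]
tcp_rot: [-3.141, -0.0, 1.579]
contact_force: [-0.5, -0.1, -0.2]
grip_width: 27.6
```

```bash
python3 - <<'E'
from h import *
o=sensors.get_obs(); print(o['tool_pos'],o['tcp_rot'],o['time'])
a=imaging.capture("wrist"); cv2.imwrite("pics/w7.png",a); cv2.imwrite("pics/w7c.png",cv2.convertScaleAbs(cv2.resize(a[60:210,160:360],(800,600),interpolation=cv2.INTER_CUBIC),alpha=1,beta=10))
E
```

```text
[511.3  39.3 189.7] [-3.1 -0.   1.6] 14.625
```

View pics/w7c.png

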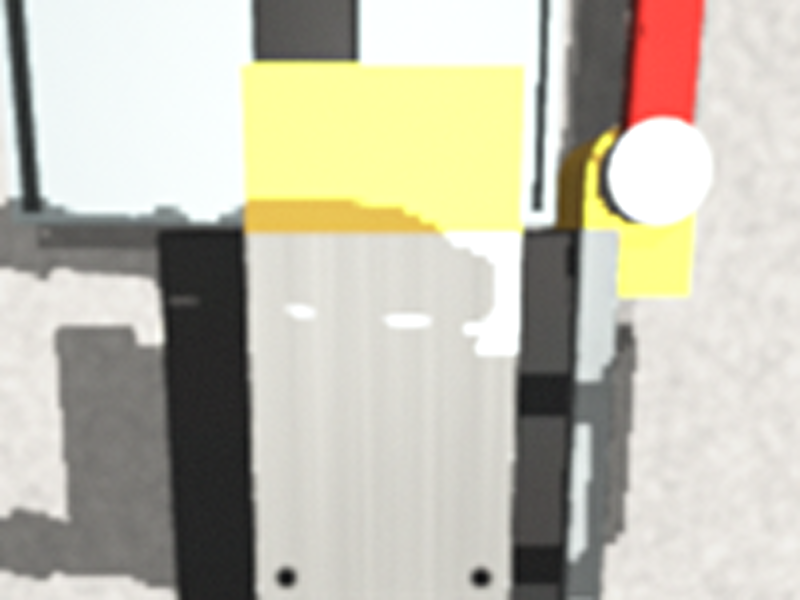

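The paint edge is at row 232 and the ledge end at rows 229–231, so they are level to about 1 mm. The plate is straight, the stop is open, and the gripper hovers 120 mm above. I'm handing in.

```bash
python3 -c "
from plant import ticket; print(ticket.close_job())"
```

```text
the job is handed in; nothing more can be done
None
```

The stop bar is swung aside and the plate is in place, with its yellow end overhanging and the paint edge level with the ledge end. I handed the job in at about 15 s of the 51 s allowed.

- **Stop:** I pushed the knob round with shut fingers before touching the plate. The bar measured about 1.57–1.60 rad in the ledge's frame from the top camera. It still looked open in the last wrist picture.
- **Plate:** I pushed it along the ledge from its rear edge in two slow passes with the fingers slightly apart. In the last wrist picture, taken from almost directly above the ledge end, the paint edge is within about 1 mm of the end, and the plate looks in line with the ledge. It was not lifted.
- **Forces and clearance:** The highest force I read was about 4 N, at the end of the first push. The arm finished about 120 mm above the plate, touching nothing.
- **Disagreement:** The first wrist estimate of the ledge end was about 7 mm off the top camera's. I think I misread the edge because the end's side face was in view. Later pictures from above agreed with the top camera to about 1 mm.
- **Not checked:** I took no final picture of the whole scene, so I did not re-check the bystanders one by one.

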